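Lock the lid fastener of the interlock box with a screwdriver

TASK

The lid fastener of the interlock box on the bench is open. Take the flat-blade screwdriver from its stand, feel its bit into the slot of the fastener, press the fastener in and turn it clockwise until it is fully locked and springs back up, never pressing hard or touching the box with the gripper. Then put the screwdriver back upright in its stand, fully down, and leave the other things where they are.

Things in the scene. Friction and masses are not known exactly. Their poses are not given: they have to be found in the camera images.
- box: Interlock box fixed to the bench: grey housing 88 (x) x 130 (y) mm with an aluminium lid, lid top 46 mm above the bench. Origin: centre of its underside. Hinge barrel along the +x edge, ribs on the +y half, fastener in the -y half: a steel head, 28 mm diameter, 13 mm proud of the lid, in a dark collar of 32 mm inner and 43 mm outer diameter, collar top 6 mm above the lid.
- fastener (a point): Centre of the head's top face while sprung up, 59 mm above the bench, 34 mm to -y of the box centre; axes as the box's. A closed-ended slot, 16.5 x 4.8 mm, 6 mm deep, runs through the head's centre. At fast_turn = 0 it lies along the box's x, give or take an unreported 0.4 rad either way: press lightly and turn the blade slowly until it drops in.
- fast_turn (a joint): Turn of the head, rad, clockwise from above positive; 0 to 0.08 (open) at the start, end stop 1.1. Rubs with about 0.05 N m. Unless the head is pushed in by 2 mm or more, a catch tooth blocks the turn at about 0.11 and a second at about 0.57; beyond about 0.93 the head is past both and springs up, locked, when let go.
- fast_push (a joint): How far the head is pushed in, m: 0 sprung up, 0.004 fully in (hard stop). The spring presses up with 5 N at the start of the travel and 13 N at its end. Locked means sprung up again (below 0.0015) after the turn. More than 25 N of contact force (push plus twisting at the blade) damages it.
- driver_grip (a point): Centre of the handle of the flat-blade screwdriver that stands tip down in the stand; z points up along the tool, x along the blade's width. Black handle of rounded rectangular section 26 (x) by 22 mm (y), 70 mm long, this point half-way up; grasp it across its 22 mm. The handle's top is 35 mm above this point, the tip 101 mm below it. About 0.09 kg.
- driver_tip (a point): End of the screwdriver's blade. The blade is 14 mm wide (along x), 3 mm thick (along y), 10 mm long, then a round shaft of 8 mm diameter up to a round flange of 32 mm diameter whose underside is 62 mm above the tip.
- stand_mouth (a point): Centre of the mouth of the stand's round hole, on the stand's top face, 68 mm above the bench. The stand is a fixed black block, 66 x 66 mm, with one vertical through hole of 20 mm diameter; the screwdriver hangs in it with the flange resting on the top face, tip 62 mm below the mouth.
- screwdriver_red: Bystander: small red screwdriver lying on the bench, 162 mm long, 22 mm thick; origin at the centre of its underside.
- tape_roll: Bystander: roll of masking tape, 91 mm diameter, 24 mm high; origin at the centre of its underside.
- hex_key_0: Bystander: hex key lying on the bench, 83 x 26 mm; origin at the centre of its underside.
- part_flange_0: Bystander: metal flange, 62 mm diameter, 21 mm high; origin at the centre of its underside.

How it is judged:
On the way, in this order (a step that is already met when the one before it is completed fails the run):
1. the screwdriver's bit is down in the slot of the fastener and pushes the still open head in (value of joint fast_push above 0.0018 m and value of joint fast_turn below 0.5 rad and horizontal distance between driver_tip and fastener below 0.005 m and z of driver_tip in the frame of box below 0.053 m), for 0.1 s.
2. the head is turned past both catch teeth with the bit still down in the slot (value of joint fast_turn above 0.93 rad and horizontal distance between driver_tip and fastener below 0.005 m and z of driver_tip in the frame of box below 0.055 m), for 0.1 s.
At the end, for the whole second after the job is handed in: The fastener is turned clockwise past both catch teeth (at least 0.93 rad) and sprung up again (pushed in by less than 1.5 mm); the screwdriver hangs upright in its stand (within 0.1 rad), tip within 9 mm of the hole's axis and within 9 mm of the bench (flange down on the stand) (value of joint fast_turn above 0.93 rad and value of joint fast_push below 0.0015 m and horizontal distance between driver_tip and stand_mouth below 0.009 m and height (world z) of driver_tip below 0.009 m and angle between driver_tip's own z axis and vertical below 0.1 rad); the robot touches nothing.
It fails at once if the box or its fastener is pressed with more than 25 N (contact force between box and anything else above 25 N).
It fails at once if the gripper or arm touches the box (contact force between box and the fingers above 1 N or contact force between box and the arm above 1 N).
It fails at once if a bystander (red screwdriver, tape roll, hex key, flange) is moved by more than 20 mm (distance of any of screwdriver_red, tape_roll, hex_key_0, part_flange_0 from where it was at the start of the episode above 0.02 m).
It also fails if it takes over 67 s, if anything falls off the work surface, if the arm or the gripper's body presses on something with over 40 N, if the wrist force passes 120 N, or if a joint passes its speed limit or range.

ROBOT

A 6-joint arm with a two-finger parallel gripper is mounted at the origin on a cart in front of the work surface, level with it; the furniture and walls round the work are solid. World frame = base frame: x ahead of the robot, y to its left, z up, the work surface at z = 0. Lengths are in m, angles in rad, forces in N, time in s.
With the tool pointing down it reaches from about 0.4 to 0.825 m from the base axis. Payload 7 kg.
Tool frame: the origin (TCP) lies midway between the tips of the shut fingers; the grasp point (between the pads) lies 19 mm behind it; z points along the fingers, y is the line along which they close (so a half turn about z gives the same grasp; the last joint's range is limited). The gripper opens to 88 mm and grips with 3 to 60 N. Pads are 19 mm wide; open, the fingers measure 130 mm over their backs; the gripper's body (78 mm by 193 mm) begins 47 mm behind the grasp point.
Start: joints at [1.598, 0.359, 0.012, 0, -1.224, -0.288], TCP at [0.174, 0.652, 0.227] pointing down, gripper open.
Joint ranges: [-3.07, 3.07], [-1.43, 2.12], [-1.02, 1.25], [-3.03, 1.67], [-3.05, -0], [-3.03, 3.03]. Speed limits (rad/s): [2.39, 2.39, 3.01, 3.14, 3.14, 3.14].

INTERFACE

Orientations are given as [roll, pitch, yaw] about the fixed x, y, z axes, in that order (R = Rz(yaw) Ry(pitch) Rx(roll)).
In Python, from station import get_state, grab_frame, calibration, job_done, boxes_of, regions_of, spot_point gives the robot as it stands. The module is installed in compiled form; this text tells all that it offers.
- The arm moves only by the tool arm_command, never from a script. Its argument "commands" is a list of rows, each an object of numbers: "tx", "ty", "tz": the shift along the tool's x, y, z each as a share of 25 cm, from -1 to 1; "twist": the turn about the tool's z as a share of 180 degrees, from -1 to 1. A call has exactly 8 rows; each row is the pose to reach, as a shift and turn from the pose commanded when the call began, along the tool's axes at that moment, turning the shorter way round; what a row does not reach only later rows make up. A row lasts 1/12 s, in which the tool goes at most 41.7 mm and 7.16 degrees, less where a joint would pass 70% of its speed; a pose out of reach is approached as far as the arm can. A call with a number of a shift or a turn outside -1 to 1 is refused whole. A call with a gripper value outside its range is refused whole. "claw" is the opening, from 0 (shut) to 1 (fully open), set as the call begins (left out, the last holds). The fingers move at their own pace and stop on an object; "grip_force" is the grip in N (left out, the last holds). Time passes only in rows, so rows that repeat a pose let the fingers close, or fill a call up. It gives the time, the measured TCP pose, the force, the opening and the grip force at its end, in the units of the state.
- get_state(): the state, without advancing time (a new reading comes with each control period).
- grab_frame(name): name is "side" or "top" or "wrist"; returns the picture (480x640x3 uint8, red, green, blue); there is no depth.
- calibration(name): a dict with "camera_matrix" (3x3 intrinsics, pixels), "extrinsics" (4x4, takes a point from camera to world coordinates). Camera axes: x right, y down, z forward; pixel columns grow to the right and rows downward; lengths in m; the calibration is good to about 2 mm. A picture is of the moment at which its call begins: read the wrist's pose just before it. calibration takes no time and is no camera call; for the wrist camera it gives the pose at the moment of the call.
- job_done(): hands the job in; it is judged then, once.
Trained networks look in the newest picture that a camera, given by its name, has taken for a name from the list of things; names that differ only in an ending like _2 or _b are one class to them, and where a whole thing is asked for, a point or a joint stands for the part that bears it (a point fixed in the world has none). Each returns a list of dicts, best first, with "score" (0 to 1); they miss things now and then, are a little off and sometimes report something else, mostly with a low value. They report only what shows in the picture. A call takes as long as a camera call.
- boxes_of(query, camera): "rect" ([left, top, right, bottom] in pixels, round what is visible of it).
- regions_of(query, camera): "region" (480x640 bool, what is visible of it) and "rect" ([left, top, right, bottom] in pixels, round what is visible of it).
- spot_point(query, camera): "uv" ([column, row] in pixels: a listed point, or the origin of a listed thing).
The state is a dict: "t": time; "q": joint angles; "qd": joint speeds; "joint_efforts": joint torques, N m; "eef_pos": TCP position; "ee_rot": TCP orientation; "force": force on the tool from outside, world axes, zero at the start; "moment": the same for the moment, N m; "width": finger opening in m; "gripper_force": force on a finger pad.
Only numpy, scipy, OpenCV 4.12 (cv2) and the standard library are available. Lean on these libraries where they do the work, as an engineer would, in place of code of your own. Each camera call takes 0.05 s, during which the arm holds its last target. There are 200 camera calls.

## Working session

There is one attempt and no reset: what is moved stays moved. The work goes in short steps, Python scripts to look and compute and a tool call to move; the robot and the scene stay as the last step left them, time stands still between calls to the robot, and variables do not carry over. Pictures are saved under pics/ and viewed, at most 10 in all, crops included, and the job is handed in when it is done.

Besides the shell and the picture viewer there is one more tool, called after "Call:" as name(argument=value, ...) on one line, values as JSON. arm_command: Moves the arm, as the interface text tells. Shift numbers are shares of 25 cm and turn numbers shares of 180 degrees, none past 1 either way. Its arguments: {"type":"object","properties":{"commands":{"type":"array"},"claw":{"type":"number"},"grip_force":{"type":"number"}},"required":["commands"]}

```bash
mkdir -p pics
cat > h.py <<'E'
import numpy as np,cv2
from station import *
def ray(cam,uv,z,c=None):
    c=c or calibration(cam); K=np.array(c["camera_matrix"]);T=np.array(c["extrinsics"])
    d=T[:3,:3]@np.linalg.inv(K)@np.array([uv[0],uv[1],1.]); o=T[:3,3]
    return o+d*(z-o[2])/d[2]
def proj(cam,p,c=None):
    c=c or calibration(cam);K=np.array(c["camera_matrix"]);T=np.linalg.inv(np.array(c["extrinsics"]))
    q=K@(T[:3,:3]@np.array(p)+T[:3,3]);return q[:2]/q[2]
def tri(o):
    # o: list of (cal,uv)
    A=[];b=[]
    for c,uv in o:
        K=np.array(c["camera_matrix"]);T=np.array(c["extrinsics"])
        d=T[:3,:3]@np.linalg.inv(K)@np.array([uv[0],uv[1],1.]);d/=np.linalg.norm(d)
        P=np.eye(3)-np.outer(d,d);A.append(P);b.append(P@T[:3,3])
    return np.linalg.lstsq(np.vstack(A),np.hstack(b),rcond=None)[0]
def save(cam,n):
    im=grab_frame(cam);cv2.imwrite(f"pics/{n}.png",im[:,:,::-1]);return im
E
python3 - <<'E'
from h import *
np.set_printoptions(precision=4,suppress=True)
a=save("top","top0");b=save("side","side0")
cv2.imwrite("pics/both.png",cv2.resize(np.vstack([a,b])[:,:,::-1],(450,600)) )
Z={"box":0,"fastener":.059,"driver_grip":.107,"stand_mouth":.068,"tape_roll":0,"screwdriver_red":0}
for n,z in Z.items():
  for cam in("top","side"):
    r=spot_point(n,cam)
    for x in r[:2]: print(n,cam,round(x["score"],2),np.array(x["uv"]),ray(cam,x["uv"],z))
s=get_state();print(s)
for c in("top","side"):print(np.array(calibration(c)["extrinsics"]),calibration(c)["camera_matrix"])
E
```

```text
box top 0.75 [362.9 264.9] [ 0.5645 -0.0316  0.    ]
box side 0.58 [297.4 274.6] [ 0.5666 -0.0327  0.    ]
fastener top 0.56 [384.7 253.3] [ 0.5735 -0.0584  0.059 ]
fastener side 0.61 [279.3 243.3] [ 0.5782 -0.0598  0.059 ]
driver_grip top 0.79 [233.8 273.7] [0.5387 0.1605 0.107 ]
driver_grip top 0.74 [234.7 276.8] [0.5344 0.1592 0.107 ]
driver_grip side 0.81 [408.3 249.5] [0.5435 0.1692 0.107 ]
stand_mouth top 0.77 [237.9 276.5] [0.5395 0.1589 0.068 ]
stand_mouth side 0.81 [406.6 269.8] [0.5386 0.1656 0.068 ]
tape_roll top 0.9 [326.3 160.6] [0.7378 0.024  0.    ]
tape_roll side 0.78 [245.  337.5] [0.7439 0.0169 0.    ]
tape_roll side 0.55 [299.3 272.4] [ 0.5592 -0.0346  0.    ]
screwdriver_red top 0.9 [245.8 175.8] [0.7125 0.1556 0.    ]
screwdriver_red side 0.87 [331.6 364.3] [0.7139 0.1544 0.    ]
{'t': 0.7, 'q': array([ 1.5981,  0.3586,  0.0119, -0.    , -1.2241, -0.2881]), 'qd': array([-0.0011, -0.0002,  0.0003, -0.0002,  0.0001,  0.0012]), 'joint_efforts': array([  0.    , -58.2171,  29.3259,   7.0009,   0.0128,  -0.    ]), 'eef_pos': array([0.1741, 0.6522, 0.2266]), 'ee_rot': array([-3.1416,  0.    , -0.2608]), 'force': array([ 0.4101, -1.1656, -0.5292]), 'moment': array([-0.062 ,  0.0479, -0.037 ]), 'gripper_force': 0.0, 'width': 0.08736666088634788}
[[-0.0119 -0.9823  0.1871  0.4361]
 [-0.9996  0.007  -0.0269  0.0671]
 [ 0.0251 -0.1874 -0.982   0.9193]
 [ 0.      0.      0.      1.    ]] [[584.5337   0.     316.3073]
 [  0.     584.5337 236.3214]
 [  0.       0.       1.    ]]
[[-0.62    0.3905 -0.6805  1.1622]
 [ 0.7841  0.2788 -0.5545  0.5061]
 [-0.0268 -0.8774 -0.479   0.5065]
 [ 0.      0.      0.      1.    ]] [[541.8727   0.     320.0471]
 [  0.     541.8727 239.3299]
 [  0.       0.       1.    ]]
```

View pics/top0.png

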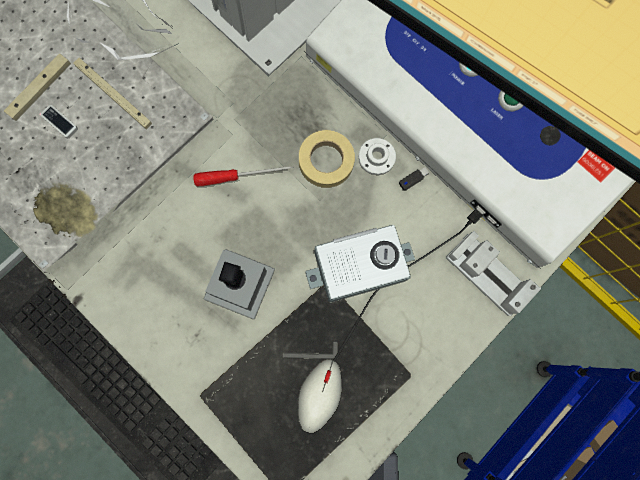

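View pics/side0.png

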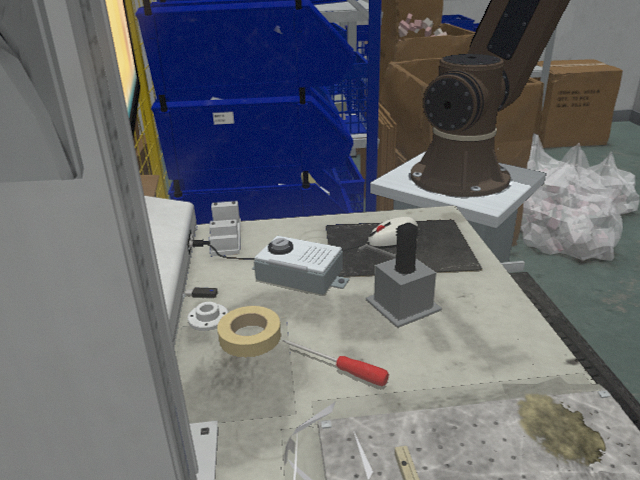

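The top view shows the driver handle at (231,273) on the stand, the box at (363,265) and the fastener at (385,254). In the side view the handle is at (407,245). I'll go above the stand.

Call:
arm_command(commands=[{"tx": 0.12,"ty": 0.095,"tz": -0.02},{"tx": 0.24,"ty": 0.19,"tz": -0.04},{"tx": 0.36,"ty": 0.285,"tz": -0.06},{"tx": 0.48,"ty": 0.38,"tz": -0.08},{"tx": 0.6,"ty": 0.475,"tz": -0.08},{"tx": 0.72,"ty": 0.57,"tz": -0.08},{"tx": 0.84,"ty": 0.665,"tz": -0.08},{"tx": 0.96,"ty": 0.76,"tz": -0.08}], claw=1)

```text
invalid input
```

Call:
arm_command(commands=[{"tx": 0.12,"ty": 0.095,"tz": -0.02},{"tx": 0.24,"ty": 0.19,"tz": -0.04},{"tx": 0.36,"ty": 0.285,"tz": -0.06},{"tx": 0.48,"ty": 0.38,"tz": -0.08},{"tx": 0.6,"ty": 0.475,"tz": -0.08},{"tx": 0.72,"ty": 0.57,"tz": -0.08},{"tx": 0.84,"ty": 0.665,"tz": -0.08},{"tx": 0.96,"ty": 0.76,"tz": -0.08}])

```text
invalid input
```

```bash
cat > look.py <<'E'
from h import *
np.set_printoptions(precision=4,suppress=True)
import sys
c=calibration("wrist");im=save("wrist",sys.argv[1])
s=get_state();print(s["t"],s["eef_pos"],s["ee_rot"],s["q"])
Z={"box":0,"fastener":.059,"driver_grip":.107,"stand_mouth":.068}
for n,z in Z.items():
    for x in spot_point(n,"wrist")[:2]: print(n,round(x["score"],2),np.array(x["uv"]),ray("wrist",x["uv"],z,c))
print(np.array(c["extrinsics"]))
E
python3 look.py w1
```

```text
0.75 [0.1741 0.6522 0.2266] [-3.1415  0.     -0.2608] [ 1.5981  0.3586  0.0119 -0.     -1.2241 -0.2881]
[[-0.2577 -0.9317 -0.2561  0.2443]
 [-0.9662  0.2485  0.0683  0.634 ]
 [ 0.      0.265  -0.9642  0.3843]
 [ 0.      0.      0.      1.    ]]
```

View pics/w1.png

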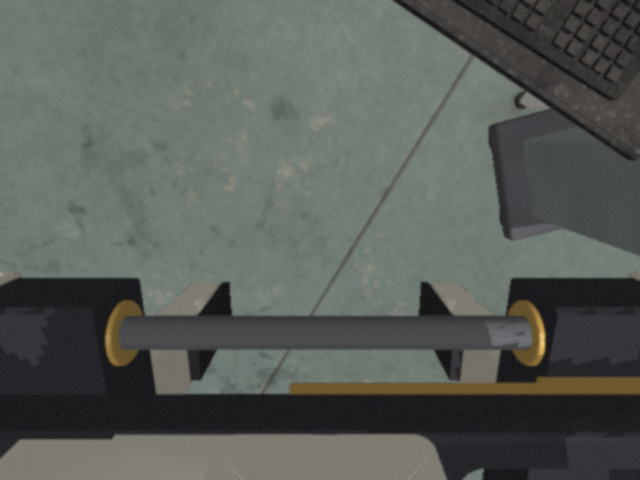

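The picture shows only floor and the fingers, because the calls were refused. I'll give every key this time.

Call:
arm_command(commands=[{"tx": 0.12,"ty": 0.095,"tz": -0.02,"twist": 0},{"tx": 0.24,"ty": 0.19,"tz": -0.04,"twist": 0},{"tx": 0.36,"ty": 0.285,"tz": -0.06,"twist": 0},{"tx": 0.48,"ty": 0.38,"tz": -0.08,"twist": 0},{"tx": 0.6,"ty": 0.475,"tz": -0.08,"twist": 0},{"tx": 0.72,"ty": 0.57,"tz": -0.08,"twist": 0},{"tx": 0.84,"ty": 0.665,"tz": -0.08,"twist": 0},{"tx": 0.96,"ty": 0.76,"tz": -0.08,"twist": 0}], claw=1, grip_force=30)

```text
t: 1.62
eef_pos: [0.3577, 0.4051, 0.2469]
ee_rot: [-3.141, -0.0, -0.26]
force: [0.7, 0.4, 0.2]
width: 0.0875
gripper_force: 0.0
```

Call:
arm_command(commands=[{"tx": 0.1,"ty": 0.095,"tz": 0,"twist": 0},{"tx": 0.2,"ty": 0.19,"tz": 0,"twist": 0},{"tx": 0.31,"ty": 0.285,"tz": 0,"twist": 0},{"tx": 0.42,"ty": 0.38,"tz": 0,"twist": 0},{"tx": 0.52,"ty": 0.475,"tz": 0,"twist": 0},{"tx": 0.63,"ty": 0.57,"tz": 0,"twist": 0},{"tx": 0.74,"ty": 0.665,"tz": 0,"twist": 0},{"tx": 0.84,"ty": 0.75,"tz": 0,"twist": 0}], claw=1, grip_force=30)

```text
t: 2.28
eef_pos: [0.5123, 0.1695, 0.247]
ee_rot: [-3.141, -0.001, -0.261]
force: [0.0, 0.9, 0.4]
width: 0.0878
gripper_force: 0.0
```

```bash
python3 look.py w2
```

```text
2.3333 [0.5143 0.1663 0.2467] [ 3.1405 -0.0008 -0.2625] [ 0.6764  0.124  -0.2544  0.0014 -1.1928  0.6314]
box 0.89 [495.1 113.6] [ 0.5648 -0.0274  0.    ]
fastener 0.89 [562.7  84. ] [ 0.5765 -0.0617  0.059 ]
driver_grip 0.81 [326.6 196.2] [0.5415 0.1609 0.107 ]
stand_mouth 0.9 [321.4 192.8] [0.5403 0.166  0.068 ]
[[-0.2578 -0.9318 -0.2555  0.5824]
 [-0.9662  0.2485  0.0686  0.1513]
 [-0.0005  0.2645 -0.9644  0.4047]
 [ 0.      0.      0.      1.    ]]
```

View pics/w2.png

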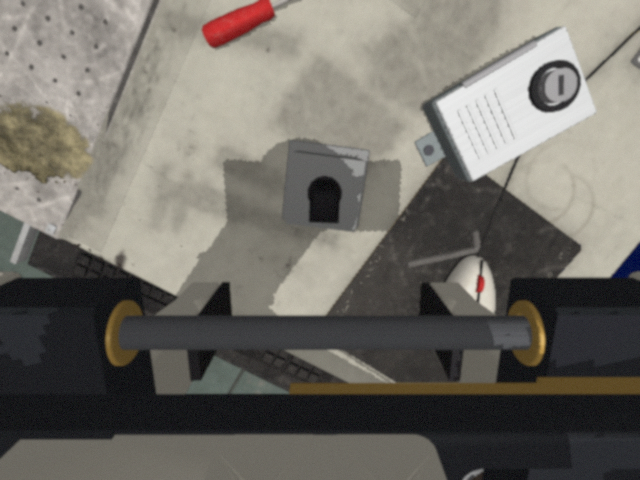

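Run:
```python
from h import *
im=cv2.imread("pics/w2.png")
print(calibration("wrist")["camera_matrix"])
a=cv2.resize(im[130:240,270:380],None,fx=4.5,fy=4.5,interpolation=cv2.INTER_CUBIC)
a=np.clip(a.astype(float)*2.2,0,255).astype(np.uint8)
b=cv2.resize(im[50:120,520:600],None,fx=3.6,fy=3.6,interpolation=cv2.INTER_CUBIC)
o=np.zeros((500,790,3),np.uint8);o[:a.shape[0],:a.shape[1]]=a[:500];o[:b.shape[0],500:500+b.shape[1]]=b
cv2.imwrite("pics/c1.png",o)
```

```text
[[367.10118181   0.         324.80798306]
 [  0.         367.10118181 243.17964237]
 [  0.           0.           1.        ]]
```

View pics/c1.png

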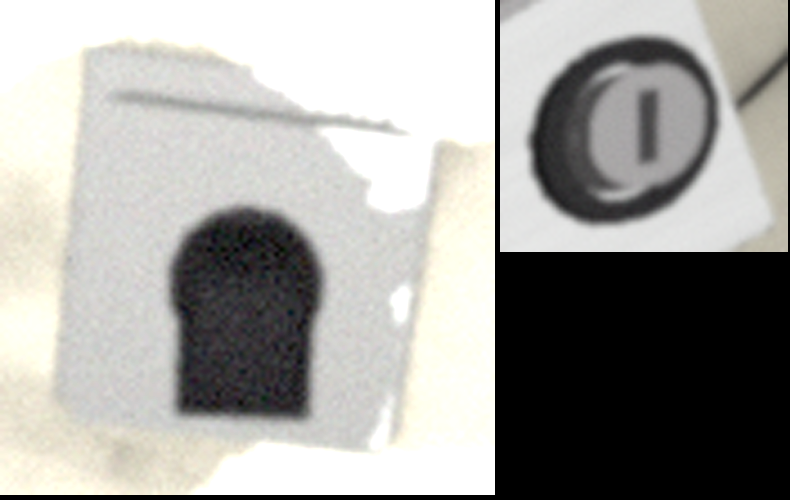

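Run:
```python
from h import *
np.set_printoptions(precision=4,suppress=True)
T=np.array([[-0.2578,-0.9318,-0.2555,0.5824],[-0.9662,0.2485,0.0686,0.1513],[-0.0005,0.2645,-0.9644,0.4047],[0,0,0,1]])
c=dict(calibration("wrist"));c["extrinsics"]=T
tx=np.array([.966,-.258,0])
e1=ray(0,(270+178/4.5,130+413/4.5),.142,c);e2=ray(0,(270+308/4.5,130+413/4.5),.142,c)
print("handle",(e1+e2)/2+.013*tx,e2-e1,np.linalg.norm(e2-e1))
s1=ray(0,(561.1,75),.059,c);s2=ray(0,(561.1,95),.059,c);print("slot",(s1+s2)/2,np.arctan2(*(s1-s2)[1::-1]),np.linalg.norm(s1-s2))
s=get_state();print(s["eef_pos"],s["ee_rot"])
# box edges via region in top image
grab_frame("top")
for cam,z in(("top",.046),):
  r=regions_of("box",cam)
  m=r[0]["region"].astype(np.uint8);print(r[0]["score"])
  q=cv2.boxPoints(cv2.minAreaRect(max(cv2.findContours(m,0,1)[0],key=cv2.contourArea)))
  P=np.array([ray(cam,p,z) for p in q]);print(P);d=P[1]-P[0];print(np.arctan2(d[1],d[0]),np.arctan2(*(P[2]-P[1])[1::-1]))
```

```text
handle [0.5412 0.163  0.142 ] [-0.0054 -0.0204  0.    ] 0.02109893333992829
slot [ 0.576  -0.0603  0.059 ] -0.09215902593045083 0.01642508667556959
[0.5115 0.1713 0.2466] [-3.1414  0.0001 -0.2618]
0.85
[[ 0.5825  0.0705  0.046 ]
 [ 0.6296 -0.0901  0.046 ]
 [ 0.5392 -0.1128  0.046 ]
 [ 0.4942  0.0452  0.046 ]]
-1.2855047515461862 -2.895315824281935
```

The crop shows the handle's 22 mm side along the tool's y, so the yaw is already right. The slot is at (561,85). Grasping now.

Call:
arm_command(commands=[{"tx": 0.12,"ty": 0,"tz": 0.03,"twist": 0},{"tx": 0.123,"ty": 0,"tz": 0.15,"twist": 0},{"tx": 0.123,"ty": 0,"tz": 0.27,"twist": 0},{"tx": 0.123,"ty": 0,"tz": 0.39,"twist": 0},{"tx": 0.123,"ty": 0,"tz": 0.49,"twist": 0},{"tx": 0.123,"ty": 0,"tz": 0.57,"twist": 0},{"tx": 0.123,"ty": 0,"tz": 0.62,"twist": 0},{"tx": 0.123,"ty": 0,"tz": 0.625,"twist": 0}], claw=1, grip_force=30)

```text
t: 3.3
eef_pos: [0.5392, 0.1638, 0.0876]
ee_rot: [3.138, 0.003, -0.259]
force: [-0.9, -0.8, -0.7]
width: 0.0877
gripper_force: 0.0
```

Call:
arm_command(commands=[{"tx": 0,"ty": 0,"tz": 0,"twist": 0},{"tx": 0,"ty": 0,"tz": 0,"twist": 0},{"tx": 0,"ty": 0,"tz": 0,"twist": 0},{"tx": 0,"ty": 0,"tz": 0,"twist": 0},{"tx": 0,"ty": 0,"tz": 0,"twist": 0},{"tx": 0,"ty": 0,"tz": 0,"twist": 0},{"tx": 0,"ty": 0,"tz": 0,"twist": 0},{"tx": 0,"ty": 0,"tz": 0,"twist": 0}], claw=0, grip_force=50)

```text
t: 3.97
eef_pos: [0.5413, 0.1634, 0.0905]
ee_rot: [-3.141, -0.0, -0.261]
force: [0.3, -0.2, -0.1]
width: 0.04
gripper_force: 0.0
```

```bash
python3 look.py w3 | head -3
```

```text
4.0167 [0.5412 0.1634 0.0904] [-3.1415 -0.0001 -0.2609] [ 0.6393  0.3067 -0.408   0.     -0.8559  0.6705]
box 0.63 [597.6 139.7] [ 0.5673 -0.0266 -0.    ]
driver_grip 0.98 [328.1 319.5] [0.5413 0.1626 0.107 ]
```

Fingers still closing (about 72 mm/s).

Call:
arm_command(commands=[{"tx": 0,"ty": 0,"tz": 0,"twist": 0},{"tx": 0,"ty": 0,"tz": 0,"twist": 0},{"tx": 0,"ty": 0,"tz": 0,"twist": 0},{"tx": 0,"ty": 0,"tz": 0,"twist": 0},{"tx": 0,"ty": 0,"tz": 0,"twist": 0},{"tx": 0,"ty": 0,"tz": 0,"twist": 0},{"tx": 0,"ty": 0,"tz": 0,"twist": 0},{"tx": 0,"ty": 0,"tz": 0,"twist": 0}], claw=0, grip_force=50)

```text
t: 4.88
eef_pos: [0.5412, 0.1635, 0.0903]
ee_rot: [3.142, 0.0, -0.261]
force: [-0.1, -0.3, -0.5]
width: 0.0216
gripper_force: 50.0
```

Call:
arm_command(commands=[{"tx": 0,"ty": 0,"tz": -0.1,"twist": 0},{"tx": 0,"ty": 0,"tz": -0.24,"twist": 0},{"tx": 0,"ty": 0,"tz": -0.36,"twist": 0},{"tx": 0,"ty": 0,"tz": -0.4,"twist": 0},{"tx": 0.04,"ty": 0.1,"tz": -0.4,"twist": 0},{"tx": 0.09,"ty": 0.21,"tz": -0.4,"twist": 0},{"tx": 0.14,"ty": 0.32,"tz": -0.4,"twist": 0},{"tx": 0.19,"ty": 0.44,"tz": -0.4,"twist": 0}], claw=0, grip_force=60)

```text
t: 5.55
eef_pos: [0.5586, 0.0442, 0.19]
ee_rot: [-3.141, 0.0, -0.26]
force: [0.1, -0.6, -1.3]
width: 0.0215
gripper_force: 60.0
```

Call:
arm_command(commands=[{"tx": 0.04,"ty": 0.1,"tz": 0,"twist": 0},{"tx": 0.09,"ty": 0.2,"tz": 0,"twist": -0.02},{"tx": 0.13,"ty": 0.29,"tz": 0,"twist": -0.04},{"tx": 0.16,"ty": 0.36,"tz": 0.01,"twist": -0.054},{"tx": 0.176,"ty": 0.39,"tz": 0.04,"twist": -0.054},{"tx": 0.176,"ty": 0.39,"tz": 0.04,"twist": -0.054},{"tx": 0.176,"ty": 0.39,"tz": 0.04,"twist": -0.054},{"tx": 0.176,"ty": 0.39,"tz": 0.04,"twist": -0.054}], claw=0, grip_force=60)

```text
t: 6.22
eef_pos: [0.576, -0.06, 0.18]
ee_rot: [-3.142, 0.0, -0.092]
force: [0.3, 0.4, -1.4]
width: 0.0218
gripper_force: 60.0
```

Run:
```python
from h import *
np.set_printoptions(precision=4,suppress=True)
c=calibration("wrist");im=save("wrist","w4");s=get_state()
print(s["t"],s["eef_pos"],s["ee_rot"],s["width"]);print(np.array(c["extrinsics"]))
for n in("fastener","driver_tip"):
  for cam in("wrist",):
    for x in spot_point(n,cam)[:1]:print(n,x["score"],x["uv"])
p=s["eef_pos"];print("tip proj",proj(0,p+[0,0,-.0843],c),"fast",proj(0,[.576,-.0605,.059],c))
u,v=np.round(proj(0,[.576,-.0605,.065],c)).astype(int)
a=im[max(v-75,0):v+75,u-100:u+100,::-1];print(u,v,a.shape)
cv2.imwrite("pics/c4.png",cv2.resize(a,None,fx=4,fy=4,interpolation=cv2.INTER_CUBIC))
```

```text
6.2667 [ 0.5761 -0.0598  0.1803] [-3.1415  0.     -0.0909] 0.021602019141963684
[[-0.0914 -0.9601 -0.2645  0.6484]
 [-0.9958  0.0882  0.024  -0.0663]
 [ 0.0002  0.2656 -0.9641  0.3376]
 [ 0.      0.      0.      1.    ]]
fastener 0.95 [325.1, 237.9]
driver_tip 0.69 [324.3, 253.2]
tip proj [324.9447 251.5977] fast [325.8345 238.0984]
326 240 (150, 200, 3)
```

View pics/c4.png

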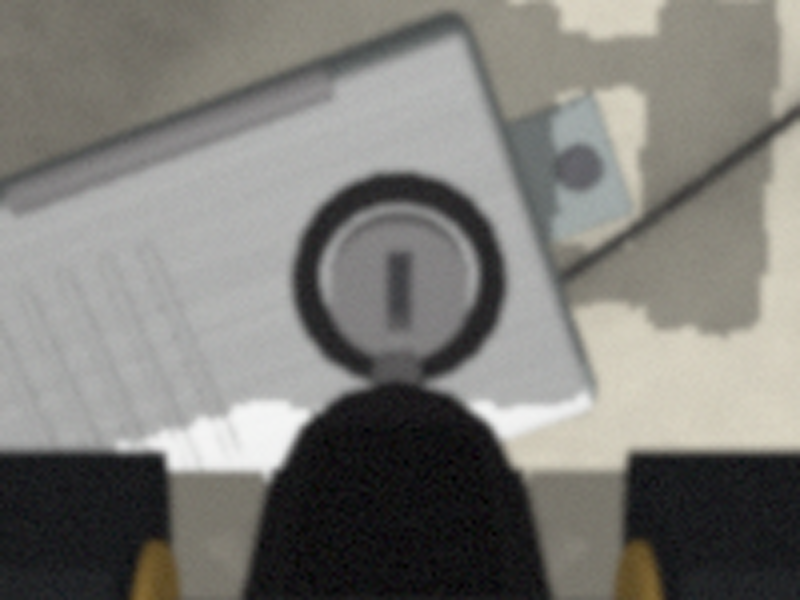

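The crop shows the slot vertical, centred at crop (399,290), with the driver shaft end at (398,365) laterally in line with it. I'll lower close and look again.

Call:
arm_command(commands=[{"tx": 0,"ty": 0,"tz": 0.04,"twist": 0},{"tx": 0,"ty": 0,"tz": 0.08,"twist": 0},{"tx": 0,"ty": 0,"tz": 0.11,"twist": 0},{"tx": 0,"ty": 0,"tz": 0.12,"twist": 0},{"tx": 0,"ty": 0,"tz": 0.12,"twist": 0},{"tx": 0,"ty": 0,"tz": 0.12,"twist": 0},{"tx": 0,"ty": 0,"tz": 0.12,"twist": 0},{"tx": 0,"ty": 0,"tz": 0.12,"twist": 0}], claw=0, grip_force=60)

```text
t: 7.03
eef_pos: [0.5764, -0.0606, 0.1507]
ee_rot: [-3.141, -0.001, -0.091]
force: [-0.0, 0.3, -1.5]
width: 0.022
gripper_force: 60.0
```

Run:
```python
from h import *
np.set_printoptions(precision=4,suppress=True)
c=calibration("wrist");im=save("wrist","w5");s=get_state()
p=s["eef_pos"];print(s["t"],p,s["ee_rot"],s["force"])
t=p+[0,0,-.0843];y=s["ee_rot"][2];X=np.array([np.cos(y),np.sin(y),0])
u,v=np.round(proj(0,t,c)).astype(int);u0,v0=u-40,v-35
f=lambda q:((proj(0,q,c)-[u0,v0])*10).round()
print(u0,v0,"tip",f(t),f(t+.007*X),"fast",f([.576,-.0605,.059]),"per mm x",f([.577,-.0605,.059]),"shaft bottom front",f(t+.004*X+[0,0,.01]))
for n in("fastener","driver_tip"):
  for cam in("wrist","side","top"):
    if cam!="wrist" and n=="fastener":grab_frame(cam)
    for x in spot_point(n,cam)[:1]:print(n,cam,x["score"],x["uv"],ray(cam,x["uv"],.059 if n=="fastener" else t[2]))
a=im[v0:v0+60,u0:u0+80,::-1]
cv2.imwrite("pics/c5.png",np.clip(1.6*cv2.resize(a,None,fx=10,fy=10,interpolation=cv2.INTER_CUBIC).astype(float),0,255))
```

```text
7.0833 [ 0.5764 -0.0606  0.1507] [-3.1414 -0.0008 -0.0912] [ 0.4468  0.3636 -0.934 ]
285 217 tip [403. 349.] [403. 250.] fast [402. 324.] per mm x [400. 311.] shaft bottom front [404. 334.]
fastener wrist 0.81 [324.7, 246.5] [ 0.5781 -0.0604  0.059 ]
fastener side 0.62 [281.4, 243.1] [ 0.5755 -0.0574  0.059 ]
fastener top 0.64 [383.0, 254.8] [ 0.5713 -0.0558  0.059 ]
driver_tip wrist 0.72 [324.5, 249.1] [ 0.5782 -0.0603  0.0664]
driver_tip side 0.97 [279.9, 235.5] [ 0.5666 -0.0683  0.0664][ WARN:0@2.700] global loadsave.cpp:1063 imwrite_ Unsupported depth image for selected encoder is fallbacked to CV_8U.
```

View pics/c5.png

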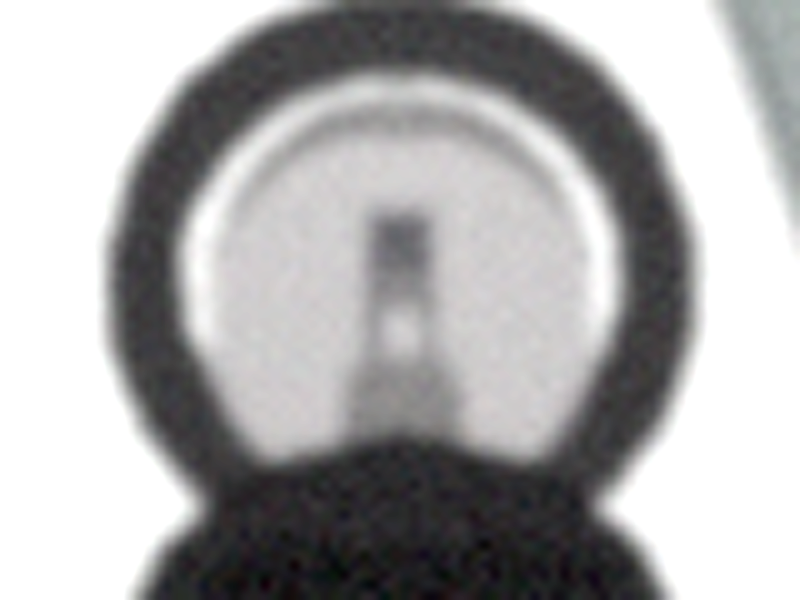

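The crop shows the blade in line with the slot: shaft at col 405, slot at col 400, slot far end at row 208. It needs about +0.8 mm in x and -0.25 mm in y. Lowering by feel.

Call:
arm_command(commands=[{"tx": 0.003,"ty": -0.001,"tz": 0.004,"twist": 0},{"tx": 0.003,"ty": -0.001,"tz": 0.01,"twist": 0},{"tx": 0.003,"ty": -0.001,"tz": 0.014,"twist": 0},{"tx": 0.003,"ty": -0.001,"tz": 0.018,"twist": 0},{"tx": 0.003,"ty": -0.001,"tz": 0.022,"twist": 0},{"tx": 0.003,"ty": -0.001,"tz": 0.024,"twist": 0},{"tx": 0.003,"ty": -0.001,"tz": 0.024,"twist": 0},{"tx": 0.003,"ty": -0.001,"tz": 0.024,"twist": 0}], claw=0, grip_force=60)

```text
t: 8.15
eef_pos: [0.5769, -0.0605, 0.1443]
ee_rot: [3.142, 0.0, -0.091]
force: [0.5, 0.5, -0.7]
width: 0.0219
gripper_force: 60.0
```

Call:
arm_command(commands=[{"tx": 0,"ty": 0,"tz": 0.001,"twist": 0},{"tx": 0,"ty": 0,"tz": 0.003,"twist": 0},{"tx": 0,"ty": 0,"tz": 0.004,"twist": 0},{"tx": 0,"ty": 0,"tz": 0.006,"twist": 0},{"tx": 0,"ty": 0,"tz": 0.008,"twist": 0},{"tx": 0,"ty": 0,"tz": 0.01,"twist": 0},{"tx": 0,"ty": 0,"tz": 0.01,"twist": 0},{"tx": 0,"ty": 0,"tz": 0.01,"twist": 0}], claw=0, grip_force=60)

```text
t: 8.82
eef_pos: [0.5769, -0.0604, 0.1418]
ee_rot: [3.142, 0.0, -0.091]
force: [-0.3, 0.2, -0.6]
width: 0.0218
gripper_force: 60.0
```

Call:
arm_command(commands=[{"tx": 0,"ty": 0,"tz": 0.001,"twist": 0},{"tx": 0,"ty": 0,"tz": 0.002,"twist": 0},{"tx": 0,"ty": 0,"tz": 0.004,"twist": 0},{"tx": 0,"ty": 0,"tz": 0.005,"twist": 0},{"tx": 0,"ty": 0,"tz": 0.006,"twist": 0},{"tx": 0,"ty": 0,"tz": 0.008,"twist": 0},{"tx": 0,"ty": 0,"tz": 0.008,"twist": 0},{"tx": 0,"ty": 0,"tz": 0.008,"twist": 0}], claw=0, grip_force=60)

```text
t: 9.48
eef_pos: [0.5769, -0.0605, 0.1398]
ee_rot: [3.142, 0.0, -0.091]
force: [-0.7, -1.5, -2.3]
width: 0.0216
gripper_force: 60.0
```

Run:
```python
from h import *
for i in range(4):
  grab_frame("side");s=get_state();print(s["eef_pos"].round(4),s["force"].round(2),s["moment"].round(3))
```

```text
[ 0.5769 -0.0605  0.1398] [-0.49 -0.22 -1.56] [-0.05   0.005 -0.025]
[ 0.5769 -0.0604  0.1398] [ 0.26  1.25 -0.41] [-0.018 -0.049 -0.016]
[ 0.5769 -0.0604  0.1398] [ 0.06  0.35 -1.24] [ 0.015  0.013 -0.017]
[ 0.5769 -0.0604  0.1399] [-0.23  1.02 -1.2 ] [-0.035 -0.015  0.003]
```

Call:
arm_command(commands=[{"tx": 0,"ty": 0,"tz": 0.001,"twist": 0},{"tx": 0,"ty": 0,"tz": 0.003,"twist": 0},{"tx": 0,"ty": 0,"tz": 0.004,"twist": 0},{"tx": 0,"ty": 0,"tz": 0.006,"twist": 0},{"tx": 0,"ty": 0,"tz": 0.008,"twist": 0},{"tx": 0,"ty": 0,"tz": 0.008,"twist": 0},{"tx": 0,"ty": 0,"tz": 0.008,"twist": 0},{"tx": 0,"ty": 0,"tz": 0.008,"twist": 0}], claw=0, grip_force=60)

```text
t: 10.35
eef_pos: [0.5769, -0.0604, 0.1378]
ee_rot: [3.142, 0.0, -0.091]
force: [0.3, -0.1, -0.3]
width: 0.0222
gripper_force: 60.0
```

Call:
arm_command(commands=[{"tx": 0,"ty": 0,"tz": 0.001,"twist": 0},{"tx": 0,"ty": 0,"tz": 0.002,"twist": 0},{"tx": 0,"ty": 0,"tz": 0.003,"twist": 0},{"tx": 0,"ty": 0,"tz": 0.004,"twist": 0},{"tx": 0,"ty": 0,"tz": 0.004,"twist": 0},{"tx": 0,"ty": 0,"tz": 0.004,"twist": 0},{"tx": 0,"ty": 0,"tz": 0.004,"twist": 0},{"tx": 0,"ty": 0,"tz": 0.004,"twist": 0}], claw=0, grip_force=60)

```text
t: 11.02
eef_pos: [0.577, -0.0605, 0.1371]
ee_rot: [-3.142, -0.0, -0.091]
force: [-1.4, 0.6, 2.1]
width: 0.0218
gripper_force: 60.0
```

Call:
arm_command(commands=[{"tx": 0,"ty": 0,"tz": 0.001,"twist": 0},{"tx": 0,"ty": 0,"tz": 0.002,"twist": 0},{"tx": 0,"ty": 0,"tz": 0.003,"twist": 0},{"tx": 0,"ty": 0,"tz": 0.004,"twist": 0},{"tx": 0,"ty": 0,"tz": 0.004,"twist": 0},{"tx": 0,"ty": 0,"tz": 0.004,"twist": 0},{"tx": 0,"ty": 0,"tz": 0.004,"twist": 0},{"tx": 0,"ty": 0,"tz": 0.004,"twist": 0}], claw=0, grip_force=60)

```text
t: 11.68
eef_pos: [0.577, -0.0605, 0.1359]
ee_rot: [3.142, -0.0, -0.091]
force: [-1.4, -0.4, 4.5]
width: 0.0217
gripper_force: 60.0
```

Call:
arm_command(commands=[{"tx": 0,"ty": 0,"tz": 0.001,"twist": 0},{"tx": 0,"ty": 0,"tz": 0.002,"twist": 0},{"tx": 0,"ty": 0,"tz": 0.003,"twist": 0},{"tx": 0,"ty": 0,"tz": 0.004,"twist": 0},{"tx": 0,"ty": 0,"tz": 0.004,"twist": 0},{"tx": 0,"ty": 0,"tz": 0.004,"twist": 0},{"tx": 0,"ty": 0,"tz": 0.004,"twist": 0},{"tx": 0,"ty": 0,"tz": 0.004,"twist": 0}], claw=0, grip_force=60)

```text
t: 12.35
eef_pos: [0.5771, -0.0605, 0.1351]
ee_rot: [3.142, -0.0, -0.091]
force: [-1.5, -0.3, 6.0]
width: 0.0222
gripper_force: 60.0
```

Call:
arm_command(commands=[{"tx": 0,"ty": 0,"tz": 0.001,"twist": 0},{"tx": 0,"ty": 0,"tz": 0.002,"twist": 0},{"tx": 0,"ty": 0,"tz": 0.003,"twist": 0},{"tx": 0,"ty": 0,"tz": 0.004,"twist": 0},{"tx": 0,"ty": 0,"tz": 0.005,"twist": 0},{"tx": 0,"ty": 0,"tz": 0.006,"twist": 0},{"tx": 0,"ty": 0,"tz": 0.006,"twist": 0},{"tx": 0,"ty": 0,"tz": 0.006,"twist": 0}], claw=0, grip_force=60)

```text
t: 13.02
eef_pos: [0.5772, -0.0605, 0.1339]
ee_rot: [3.141, -0.001, -0.091]
force: [-2.0, 0.9, 8.6]
width: 0.0221
gripper_force: 60.0
```

```bash
cat > st.py <<'E'
from h import *
F=[];M=[]
for i in range(4):
  grab_frame("side");s=get_state();F.append(s["force"]);M.append(s["moment"])
print(s["t"],s["eef_pos"].round(4),s["ee_rot"].round(3),np.mean(F,0).round(2),np.mean(M,0).round(3),s["q"].round(2))
E
python3 st.py
```

```text
13.2167 [ 0.5771 -0.0605  0.1339] [ 3.142e+00 -1.000e-03 -9.100e-02] [-1.9   0.38  8.82] [ 0.159  0.895 -0.015] [ 0.23  0.28 -0.33  0.   -0.96  1.25]
```

Call:
arm_command(commands=[{"tx": -0.001,"ty": 0,"tz": 0.001,"twist": 0.01},{"tx": -0.001,"ty": 0,"tz": 0.001,"twist": 0.03},{"tx": -0.001,"ty": 0,"tz": 0.001,"twist": 0.05},{"tx": -0.001,"ty": 0,"tz": 0.001,"twist": 0.07},{"tx": -0.001,"ty": 0,"tz": 0.001,"twist": 0.09},{"tx": -0.001,"ty": 0,"tz": 0.001,"twist": 0.105},{"tx": -0.001,"ty": 0,"tz": 0.001,"twist": 0.12},{"tx": -0.001,"ty": 0,"tz": 0.001,"twist": 0.12}], claw=0, grip_force=60)

```text
t: 13.88
eef_pos: [0.5772, -0.061, 0.1339]
ee_rot: [3.141, -0.001, -0.471]
force: [-1.0, -2.7, 8.2]
width: 0.0219
gripper_force: 60.0
```

```bash
python3 st.py
```

```text
14.0833 [ 0.5772 -0.061   0.1339] [ 3.141e+00 -1.000e-03 -4.680e-01] [-1.06 -2.32  8.92] [-0.933  0.522  0.072] [ 0.23  0.28 -0.33  0.   -0.96  0.87]
```

Call:
arm_command(commands=[{"tx": 0,"ty": 0.001,"tz": 0,"twist": 0.01},{"tx": 0,"ty": 0.002,"tz": 0.001,"twist": 0.03},{"tx": 0,"ty": 0.002,"tz": 0.001,"twist": 0.05},{"tx": 0,"ty": 0.002,"tz": 0.001,"twist": 0.07},{"tx": 0,"ty": 0.002,"tz": 0.001,"twist": 0.09},{"tx": 0,"ty": 0.002,"tz": 0.001,"twist": 0.105},{"tx": 0,"ty": 0.002,"tz": 0.001,"twist": 0.12},{"tx": 0,"ty": 0.002,"tz": 0.001,"twist": 0.12}], claw=0, grip_force=60)

```text
t: 14.75
eef_pos: [0.5767, -0.0616, 0.1337]
ee_rot: [3.141, -0.001, -0.848]
force: [-1.3, -2.5, 9.8]
width: 0.0215
gripper_force: 60.0
```

```bash
python3 st.py
```

```text
14.95 [ 0.5767 -0.0616  0.1337] [ 3.141e+00 -1.000e-03 -8.450e-01] [-1.83 -2.3   9.46] [-1.114  0.756  0.053] [ 0.23  0.28 -0.33  0.   -0.96  0.49]
```

Call:
arm_command(commands=[{"tx": 0,"ty": 0.001,"tz": 0,"twist": 0.01},{"tx": 0,"ty": 0.001,"tz": 0,"twist": 0.02},{"tx": 0,"ty": 0.001,"tz": 0,"twist": 0.035},{"tx": 0,"ty": 0.001,"tz": 0,"twist": 0.05},{"tx": 0,"ty": 0.001,"tz": 0,"twist": 0.06},{"tx": 0,"ty": 0.001,"tz": 0,"twist": 0.07},{"tx": 0,"ty": 0.001,"tz": 0,"twist": 0.08},{"tx": 0,"ty": 0.001,"tz": 0,"twist": 0.08}], claw=0, grip_force=60)

```text
t: 15.62
eef_pos: [0.5764, -0.0618, 0.1336]
ee_rot: [3.141, -0.001, -1.098]
force: [-2.1, -2.0, 9.3]
width: 0.0218
gripper_force: 60.0
```

```bash
python3 st.py
```

```text
15.8167 [ 0.5763 -0.0618  0.1336] [ 3.141e+00 -1.000e-03 -1.096e+00] [-1.62 -2.67  9.78] [-1.209  0.887  0.042] [ 0.23  0.28 -0.33  0.   -0.96  0.24]
```

Call:
arm_command(commands=[{"tx": 0,"ty": 0,"tz": 0,"twist": 0.002},{"tx": 0,"ty": 0,"tz": 0,"twist": 0.005},{"tx": 0,"ty": 0,"tz": 0,"twist": 0.008},{"tx": 0,"ty": 0,"tz": 0,"twist": 0.011},{"tx": 0,"ty": 0,"tz": 0,"twist": 0.014},{"tx": 0,"ty": 0,"tz": 0,"twist": 0.014},{"tx": 0,"ty": 0,"tz": 0,"twist": 0.014},{"tx": 0,"ty": 0,"tz": 0,"twist": 0.014}], claw=0, grip_force=60)

```text
t: 16.48
eef_pos: [0.5763, -0.0618, 0.1336]
ee_rot: [3.141, -0.001, -1.14]
force: [-3.0, -2.0, 10.1]
width: 0.0218
gripper_force: 60.0
```

```bash
python3 st.py
```

```text
16.6833 [ 0.5763 -0.0618  0.1336] [ 3.141e+00 -1.000e-03 -1.140e+00] [-2.47 -3.24  9.21] [-1.232  0.96   0.065] [ 0.23  0.28 -0.33  0.   -0.96  0.2 ]
```

Call:
arm_command(commands=[{"tx": 0,"ty": 0,"tz": 0,"twist": 0.002},{"tx": 0,"ty": 0,"tz": 0,"twist": 0.004},{"tx": 0,"ty": 0,"tz": 0,"twist": 0.006},{"tx": 0,"ty": 0,"tz": 0,"twist": 0.008},{"tx": 0,"ty": 0,"tz": 0,"twist": 0.01},{"tx": 0,"ty": 0,"tz": 0,"twist": 0.012},{"tx": 0,"ty": 0,"tz": 0,"twist": 0.012},{"tx": 0,"ty": 0,"tz": 0,"twist": 0.012}], claw=0, grip_force=60)

```text
t: 17.35
eef_pos: [0.5763, -0.0619, 0.1336]
ee_rot: [3.141, -0.001, -1.178]
force: [-2.3, -3.5, 9.2]
width: 0.0218
gripper_force: 60.0
```

```bash
python3 st.py
```

```text
17.55 [ 0.5763 -0.0619  0.1336] [ 3.141e+00 -1.000e-03 -1.178e+00] [-2.45 -3.12  9.12] [-1.25   0.977  0.06 ] [ 0.23  0.28 -0.33  0.   -0.96  0.16]
```

Call:
arm_command(commands=[{"tx": 0,"ty": 0,"tz": 0,"twist": 0.002},{"tx": 0,"ty": 0,"tz": 0,"twist": 0.004},{"tx": 0,"ty": 0,"tz": 0,"twist": 0.006},{"tx": 0,"ty": 0,"tz": 0,"twist": 0.008},{"tx": 0,"ty": 0,"tz": 0,"twist": 0.01},{"tx": 0,"ty": 0,"tz": 0,"twist": 0.01},{"tx": 0,"ty": 0,"tz": 0,"twist": 0.01},{"tx": 0,"ty": 0,"tz": 0,"twist": 0.01}], claw=0, grip_force=60)

```text
t: 18.22
eef_pos: [0.5762, -0.0619, 0.1336]
ee_rot: [3.141, -0.001, -1.209]
force: [-3.0, -4.0, 9.7]
width: 0.0217
gripper_force: 60.0
```

```bash
python3 st.py
```

```text
18.4167 [ 0.5762 -0.0619  0.1336] [ 3.141e+00 -1.000e-03 -1.209e+00] [-2.46 -2.83  9.17] [-1.258  1.046  0.051] [ 0.23  0.28 -0.33  0.   -0.96  0.13]
```

Call:
arm_command(commands=[{"tx": 0,"ty": 0,"tz": -0.001,"twist": -0.006},{"tx": 0,"ty": 0,"tz": -0.006,"twist": -0.012},{"tx": 0,"ty": 0,"tz": -0.012,"twist": -0.012},{"tx": 0,"ty": 0,"tz": -0.02,"twist": -0.012},{"tx": 0,"ty": 0,"tz": -0.04,"twist": -0.012},{"tx": 0,"ty": 0,"tz": -0.08,"twist": -0.012},{"tx": 0,"ty": 0,"tz": -0.14,"twist": -0.012},{"tx": 0,"ty": 0,"tz": -0.2,"twist": -0.012}], claw=0, grip_force=60)

```text
t: 19.08
eef_pos: [0.5759, -0.0608, 0.1832]
ee_rot: [3.14, 0.001, -1.172]
force: [0.2, 0.4, -1.4]
width: 0.0217
gripper_force: 60.0
```

Call:
arm_command(commands=[{"tx": 0,"ty": 0,"tz": -0.02,"twist": 0},{"tx": 0,"ty": 0,"tz": -0.04,"twist": 0},{"tx": 0,"ty": 0,"tz": -0.04,"twist": 0},{"tx": 0,"ty": 0,"tz": -0.04,"twist": 0},{"tx": 0,"ty": 0,"tz": -0.04,"twist": 0},{"tx": 0,"ty": 0,"tz": -0.04,"twist": 0},{"tx": 0,"ty": 0,"tz": -0.04,"twist": 0},{"tx": 0,"ty": 0,"tz": -0.04,"twist": 0}], claw=0, grip_force=60)

```text
t: 19.75
eef_pos: [0.576, -0.0611, 0.1923]
ee_rot: [3.141, 0.0, -1.172]
force: [0.6, -0.6, -1.2]
width: 0.0216
gripper_force: 60.0
```

Run:
```python
from h import *
np.set_printoptions(precision=4,suppress=True)
c=calibration("wrist");im=save("wrist","w6");s=get_state()
p=s["eef_pos"];print(s["t"],p,s["ee_rot"],s["force"])
u,v=np.round(proj(0,[.5765,-.0607,.059],c)).astype(int);u0,v0=u-50,v-35
print(u0,v0,"tip",(proj(0,p+[0,0,-.0843],c)-[u0,v0])*8)
cv2.imwrite("pics/c6.png",cv2.resize(im[v0:v0+70,u0:u0+100,::-1],None,fx=8,fy=8,interpolation=cv2.INTER_CUBIC))
np.savez("w6",E=c["extrinsics"],K=c["camera_matrix"])
```

```text
19.8 [ 0.5761 -0.061   0.1924] [ 3.141   0.0002 -1.1719] [ 0.0817 -0.3683 -1.214 ]
276 198 tip [404.2357 418.8902]
```

View pics/c6.png

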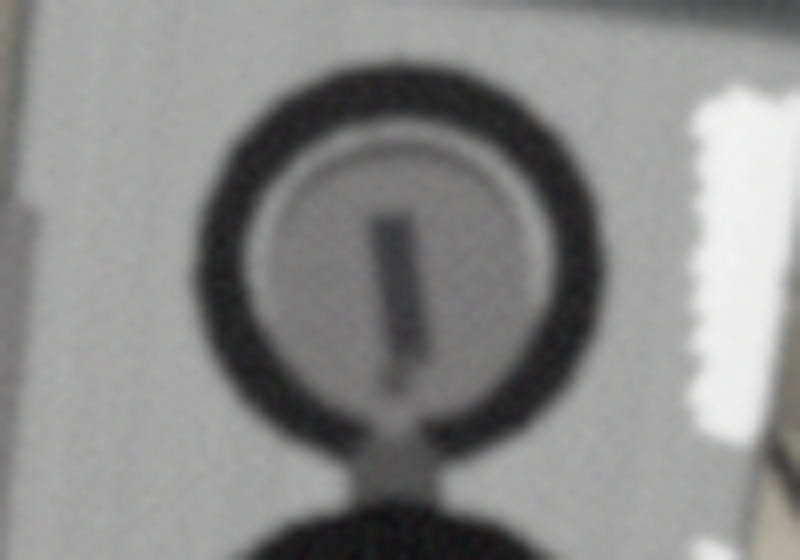

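Run:
```python
import cv2,numpy as np
# crop centre in head: w4 crop origin (226,165)x4 ; w6 origin (276,198)x8
def ang(f,cx,cy,hl):
    g=cv2.cvtColor(cv2.imread(f"pics/{f}.png"),cv2.COLOR_BGR2GRAY)
    x0,y0=int(cx-8),int(cy-12);p=cv2.resize(g[y0:y0+hl,x0:x0+17],None,fx=8,fy=8,interpolation=cv2.INTER_CUBIC)
    p=cv2.GaussianBlur(p,(0,0),4);t,m=cv2.threshold(p,0,255,cv2.THRESH_BINARY_INV+cv2.THRESH_OTSU)
    c=max(cv2.findContours(m,0,1)[0],key=cv2.contourArea)
    l=cv2.fitLine(c,cv2.DIST_L2,0,.01,.01).ravel();r=cv2.minAreaRect(c)
    print(f,t,cv2.boundingRect(c),"tilt",np.arctan2(l[0],l[1]) if l[1]>0 else np.arctan2(-l[0],-l[1]),r)
for hl in(19,21):
  ang("w4",325.4,237.5,hl);ang("w6",326.2,234,hl)
ang("w5",325,245,15)
```

```text
w4 102.0 (45, 24, 51, 128) tilt -0.008957223 ((69.99999237060547, 87.49999237060547), (49.99999237060547, 126.99998474121094), 0.0)
w6 95.0 (33, 22, 62, 130) tilt 0.16107745 ((62.732303619384766, 87.54102325439453), (134.10000610351562, 48.04466247558594), 82.3666763305664)
w4 102.0 (45, 24, 51, 144) tilt 0.0028926888 ((69.99999237060547, 95.49998474121094), (49.99999237060547, 142.99996948242188), 0.0)
w6 96.0 (33, 21, 62, 147) tilt 0.15479846 ((63.80121612548828, 95.20892333984375), (150.1558074951172, 48.82090377807617), 82.23483276367188)
w5 107.0 (35, 39, 58, 81) tilt 0.010022477 ((63.5, 79.0), (80.0, 57.0), 90.0)
```

The crop shows the slot sprung up and tilted about 0.14 rad from the blade, which puts the turn at roughly 0.94 to 1.02. That is too close to the 0.93 limit, so I'll re-insert and turn a little further.

Call:
arm_command(commands=[{"tx": 0.002,"ty": 0.001,"tz": 0.04,"twist": -0.015},{"tx": 0.002,"ty": 0.001,"tz": 0.09,"twist": -0.03},{"tx": 0.002,"ty": 0.001,"tz": 0.13,"twist": -0.044},{"tx": 0.002,"ty": 0.001,"tz": 0.16,"twist": -0.044},{"tx": 0.002,"ty": 0.001,"tz": 0.18,"twist": -0.044},{"tx": 0.002,"ty": 0.001,"tz": 0.188,"twist": -0.044},{"tx": 0.002,"ty": 0.001,"tz": 0.19,"twist": -0.044},{"tx": 0.002,"ty": 0.001,"tz": 0.19,"twist": -0.044}], claw=0, grip_force=60)

```text
t: 20.47
eef_pos: [0.5765, -0.0616, 0.1456]
ee_rot: [-3.141, -0.0, -1.034]
force: [-0.2, -0.7, -2.0]
width: 0.0222
gripper_force: 60.0
```

Call:
arm_command(commands=[{"tx": 0,"ty": 0,"tz": 0.002,"twist": 0},{"tx": 0,"ty": 0,"tz": 0.004,"twist": 0},{"tx": 0,"ty": 0,"tz": 0.006,"twist": 0},{"tx": 0,"ty": 0,"tz": 0.008,"twist": 0},{"tx": 0,"ty": 0,"tz": 0.01,"twist": 0},{"tx": 0,"ty": 0,"tz": 0.012,"twist": 0},{"tx": 0,"ty": 0,"tz": 0.014,"twist": 0},{"tx": 0,"ty": 0,"tz": 0.014,"twist": 0}], claw=0, grip_force=60)

```text
t: 21.13
eef_pos: [0.5761, -0.0616, 0.1417]
ee_rot: [3.141, 0.0, -1.034]
force: [-0.5, -0.2, -1.4]
width: 0.0216
gripper_force: 60.0
```

Call:
arm_command(commands=[{"tx": 0,"ty": 0,"tz": 0.002,"twist": 0},{"tx": 0,"ty": 0,"tz": 0.004,"twist": 0},{"tx": 0,"ty": 0,"tz": 0.006,"twist": 0},{"tx": 0,"ty": 0,"tz": 0.008,"twist": 0},{"tx": 0,"ty": 0,"tz": 0.01,"twist": 0},{"tx": 0,"ty": 0,"tz": 0.012,"twist": 0},{"tx": 0,"ty": 0,"tz": 0.014,"twist": 0},{"tx": 0,"ty": 0,"tz": 0.014,"twist": 0}], claw=0, grip_force=60)

```text
t: 21.8
eef_pos: [0.5761, -0.0616, 0.1382]
ee_rot: [3.141, 0.0, -1.034]
force: [0.5, -0.7, -2.3]
width: 0.0218
gripper_force: 60.0
```

Call:
arm_command(commands=[{"tx": 0,"ty": 0,"tz": 0.002,"twist": 0},{"tx": 0,"ty": 0,"tz": 0.004,"twist": 0},{"tx": 0,"ty": 0,"tz": 0.006,"twist": 0},{"tx": 0,"ty": 0,"tz": 0.008,"twist": 0},{"tx": 0,"ty": 0,"tz": 0.009,"twist": 0},{"tx": 0,"ty": 0,"tz": 0.01,"twist": 0},{"tx": 0,"ty": 0,"tz": 0.01,"twist": 0},{"tx": 0,"ty": 0,"tz": 0.01,"twist": 0}], claw=0, grip_force=60)

```text
t: 22.47
eef_pos: [0.5764, -0.0616, 0.1361]
ee_rot: [-3.141, -0.0, -1.034]
force: [-1.5, -0.4, 3.6]
width: 0.0219
gripper_force: 60.0
```

```bash
python3 st.py
```

```text
22.6667 [ 0.5763 -0.0616  0.136 ] [-3.141 -0.    -1.034] [-1.    0.37  4.71] [0.148 0.498 0.027] [ 0.23  0.28 -0.33  0.   -0.97  0.31]
```

Call:
arm_command(commands=[{"tx": 0,"ty": 0,"tz": 0.002,"twist": 0},{"tx": 0,"ty": 0,"tz": 0.004,"twist": 0},{"tx": 0,"ty": 0,"tz": 0.006,"twist": 0.006},{"tx": 0,"ty": 0,"tz": 0.008,"twist": 0.014},{"tx": 0,"ty": 0,"tz": 0.008,"twist": 0.024},{"tx": 0,"ty": 0,"tz": 0.008,"twist": 0.034},{"tx": 0,"ty": 0,"tz": 0.008,"twist": 0.044},{"tx": 0,"ty": 0,"tz": 0.008,"twist": 0.054}], claw=0, grip_force=60)

```text
t: 23.33
eef_pos: [0.5761, -0.0618, 0.1343]
ee_rot: [3.141, -0.0, -1.205]
force: [-2.8, -0.2, 8.5]
width: 0.0218
gripper_force: 60.0
```

Call:
arm_command(commands=[{"tx": 0,"ty": 0,"tz": 0,"twist": 0.003},{"tx": 0,"ty": 0,"tz": 0,"twist": 0.006},{"tx": 0,"ty": 0,"tz": 0,"twist": 0.009},{"tx": 0,"ty": 0,"tz": 0,"twist": 0.012},{"tx": 0,"ty": 0,"tz": 0,"twist": 0.014},{"tx": 0,"ty": 0,"tz": 0,"twist": 0.016},{"tx": 0,"ty": 0,"tz": 0,"twist": 0.016},{"tx": 0,"ty": 0,"tz": 0,"twist": 0.016}], claw=0, grip_force=60)

```text
t: 24.0
eef_pos: [0.576, -0.0618, 0.1342]
ee_rot: [3.141, -0.0, -1.253]
force: [-2.3, 0.2, 8.0]
width: 0.0215
gripper_force: 60.0
```

```bash
python3 st.py
```

```text
24.2 [ 0.576  -0.0618  0.1342] [ 3.141 -0.    -1.253] [-3.13 -0.21  8.57] [-0.004  1.272  0.039] [ 0.23  0.28 -0.33  0.   -0.96  0.09]
```

Call:
arm_command(commands=[{"tx": 0,"ty": 0,"tz": 0,"twist": 0.002},{"tx": 0,"ty": 0,"tz": 0,"twist": 0.004},{"tx": 0,"ty": 0,"tz": 0,"twist": 0.006},{"tx": 0,"ty": 0,"tz": 0,"twist": 0.008},{"tx": 0,"ty": 0,"tz": 0,"twist": 0.009},{"tx": 0,"ty": 0,"tz": 0,"twist": 0.01},{"tx": 0,"ty": 0,"tz": 0,"twist": 0.01},{"tx": 0,"ty": 0,"tz": 0,"twist": 0.01}], claw=0, grip_force=60)

```text
t: 24.87
eef_pos: [0.5759, -0.0619, 0.1342]
ee_rot: [3.141, -0.0, -1.285]
force: [-3.6, -0.5, 7.7]
width: 0.0217
gripper_force: 60.0
```

Call:
arm_command(commands=[{"tx": 0,"ty": 0,"tz": -0.001,"twist": -0.006},{"tx": 0,"ty": 0,"tz": -0.006,"twist": -0.012},{"tx": 0,"ty": 0,"tz": -0.012,"twist": -0.014},{"tx": 0,"ty": 0,"tz": -0.02,"twist": -0.014},{"tx": 0,"ty": 0,"tz": -0.04,"twist": -0.014},{"tx": 0,"ty": 0,"tz": -0.1,"twist": -0.014},{"tx": 0,"ty": 0,"tz": -0.17,"twist": -0.014},{"tx": 0,"ty": 0,"tz": -0.23,"twist": -0.014}], claw=0, grip_force=60)

```text
t: 25.53
eef_pos: [0.5761, -0.0615, 0.1918]
ee_rot: [3.141, 0.0, -1.241]
force: [1.2, 0.2, -0.6]
width: 0.0218
gripper_force: 60.0
```

Run:
```python
from h import *
np.set_printoptions(precision=4,suppress=True)
grab_frame("side");grab_frame("side");c=calibration("wrist");im=save("wrist","w7");s=get_state()
p=s["eef_pos"];print(s["t"],p,s["ee_rot"],s["q"])
for x in spot_point("fastener","wrist")[:1]:print(x)
u,v=np.round(proj(0,[.5763,-.0603,.059],c)).astype(int)
g=cv2.cvtColor(im,cv2.COLOR_RGB2GRAY);p=cv2.GaussianBlur(cv2.resize(g[v-12:v+9,u-8:u+9],None,fx=8,fy=8,interpolation=cv2.INTER_CUBIC),(0,0),4)
t,m=cv2.threshold(p,0,255,cv2.THRESH_BINARY_INV+cv2.THRESH_OTSU)
k=max(cv2.findContours(m,0,1)[0],key=cv2.contourArea);print(cv2.boundingRect(k),cv2.minAreaRect(k),cv2.fitLine(k,2,0,.01,.01).ravel())
```

```text
25.6833 [ 0.5768 -0.0613  0.1921] [-3.1394 -0.     -1.2413] [ 0.2309  0.2276 -0.2538 -0.0002 -1.0871  0.0987]
{'uv': [329.4, 236.2], 'score': 0.83}
(39, 18, 62, 150) ((69.78033447265625, 93.5630874633789), (151.48719787597656, 49.33080291748047), 83.75808715820312) [ 0.1156  0.9933 69.5399 96.5482]
```

The slot is now at yaw about -1.13, a turn of about 1.04 rad, and the head is up. Returning to the stand.

Call:
arm_command(commands=[{"tx": -0.11,"ty": -0.02,"tz": 0,"twist": -0.039},{"tx": -0.22,"ty": -0.04,"tz": 0,"twist": -0.078},{"tx": -0.34,"ty": -0.06,"tz": 0,"twist": -0.117},{"tx": -0.46,"ty": -0.08,"tz": 0,"twist": -0.156},{"tx": -0.58,"ty": -0.1,"tz": 0,"twist": -0.195},{"tx": -0.7,"ty": -0.12,"tz": 0,"twist": -0.234},{"tx": -0.8,"ty": -0.14,"tz": 0,"twist": -0.273},{"tx": -0.896,"ty": -0.158,"tz": 0,"twist": -0.312}], claw=0, grip_force=60)

```text
t: 26.4
eef_pos: [0.5399, 0.1645, 0.1899]
ee_rot: [3.14, 0.002, -0.255]
force: [1.0, -0.6, -1.4]
width: 0.0216
gripper_force: 60.0
```

Call:
arm_command(commands=[{"tx": 0,"ty": 0,"tz": 0,"twist": 0},{"tx": 0,"ty": 0,"tz": 0,"twist": 0},{"tx": 0,"ty": 0,"tz": 0,"twist": 0},{"tx": 0,"ty": 0,"tz": 0,"twist": 0},{"tx": 0,"ty": 0,"tz": 0,"twist": 0},{"tx": 0,"ty": 0,"tz": 0,"twist": 0},{"tx": 0,"ty": 0,"tz": 0,"twist": 0},{"tx": 0,"ty": 0,"tz": 0,"twist": 0}], claw=0, grip_force=60)

```text
t: 27.07
eef_pos: [0.5411, 0.1627, 0.1914]
ee_rot: [-3.142, -0.0, -0.262]
force: [0.0, 0.7, -1.1]
width: 0.0215
gripper_force: 60.0
```

```bash
python3 st.py
```

```text
27.2667 [0.541  0.163  0.1914] [-3.142 -0.    -0.261] [ 0.19  0.19 -1.19] [ 0.02  -0.002  0.014] [ 0.64  0.21 -0.29 -0.   -1.08  0.67]
```

Call:
arm_command(commands=[{"tx": 0.001,"ty": -0.002,"tz": 0.04,"twist": 0},{"tx": 0.001,"ty": -0.002,"tz": 0.08,"twist": 0},{"tx": 0.001,"ty": -0.002,"tz": 0.12,"twist": 0},{"tx": 0.001,"ty": -0.002,"tz": 0.15,"twist": 0},{"tx": 0.001,"ty": -0.002,"tz": 0.18,"twist": 0},{"tx": 0.001,"ty": -0.002,"tz": 0.2,"twist": 0},{"tx": 0.001,"ty": -0.002,"tz": 0.2,"twist": 0},{"tx": 0.001,"ty": -0.002,"tz": 0.2,"twist": 0}], claw=0, grip_force=60)

```text
t: 27.93
eef_pos: [0.5414, 0.1635, 0.141]
ee_rot: [3.141, 0.0, -0.261]
force: [-0.2, 0.7, -1.0]
width: 0.0217
gripper_force: 60.0
```

Call:
arm_command(commands=[{"tx": 0,"ty": 0,"tz": 0.04,"twist": 0},{"tx": 0,"ty": 0,"tz": 0.08,"twist": 0},{"tx": 0,"ty": 0,"tz": 0.12,"twist": 0},{"tx": 0,"ty": 0,"tz": 0.15,"twist": 0},{"tx": 0,"ty": 0,"tz": 0.175,"twist": 0},{"tx": 0,"ty": 0,"tz": 0.19,"twist": 0},{"tx": 0,"ty": 0,"tz": 0.197,"twist": 0},{"tx": 0,"ty": 0,"tz": 0.2,"twist": 0}], claw=0, grip_force=60)

```text
t: 28.6
eef_pos: [0.5414, 0.1635, 0.091]
ee_rot: [3.141, 0.0, -0.261]
force: [-0.5, -0.9, -1.9]
width: 0.0216
gripper_force: 60.0
```

```bash
python3 st.py
```

```text
28.8 [0.5417 0.1637 0.0918] [-3.141e+00 -1.000e-03 -2.610e-01] [ 0.38 -0.29 -1.09] [ 0.011 -0.011 -0.   ] [ 0.64  0.31 -0.41  0.   -0.86  0.67]
```

Call:
arm_command(commands=[{"tx": 0,"ty": 0,"tz": 0.003,"twist": 0},{"tx": 0,"ty": 0,"tz": 0.004,"twist": 0},{"tx": 0,"ty": 0,"tz": 0.004,"twist": 0},{"tx": 0,"ty": 0,"tz": 0.004,"twist": 0},{"tx": 0,"ty": 0,"tz": 0.004,"twist": 0},{"tx": 0,"ty": 0,"tz": 0.004,"twist": 0},{"tx": 0,"ty": 0,"tz": 0.004,"twist": 0},{"tx": 0,"ty": 0,"tz": 0.004,"twist": 0}], claw=0, grip_force=60)

```text
t: 29.47
eef_pos: [0.5414, 0.1635, 0.0903]
ee_rot: [3.142, -0.0, -0.261]
force: [-0.1, -0.7, -0.5]
width: 0.0217
gripper_force: 60.0
```

Call:
arm_command(commands=[{"tx": 0,"ty": 0,"tz": 0,"twist": 0},{"tx": 0,"ty": 0,"tz": 0,"twist": 0},{"tx": 0,"ty": 0,"tz": 0,"twist": 0},{"tx": 0,"ty": 0,"tz": 0,"twist": 0},{"tx": 0,"ty": 0,"tz": 0,"twist": 0},{"tx": 0,"ty": 0,"tz": 0,"twist": 0},{"tx": 0,"ty": 0,"tz": 0,"twist": 0},{"tx": 0,"ty": 0,"tz": 0,"twist": 0}], claw=0.9, grip_force=30)

```text
t: 30.13
eef_pos: [0.5414, 0.1636, 0.0903]
ee_rot: [-3.142, -0.0, -0.261]
force: [0.3, 0.6, -0.5]
width: 0.0694
gripper_force: 0.0
```

Call:
arm_command(commands=[{"tx": 0,"ty": 0,"tz": 0,"twist": 0},{"tx": 0,"ty": 0,"tz": 0,"twist": 0},{"tx": 0,"ty": 0,"tz": -0.04,"twist": 0},{"tx": 0,"ty": 0,"tz": -0.12,"twist": 0},{"tx": 0,"ty": 0,"tz": -0.24,"twist": 0},{"tx": 0,"ty": 0,"tz": -0.36,"twist": 0},{"tx": 0,"ty": 0,"tz": -0.48,"twist": 0},{"tx": 0,"ty": 0,"tz": -0.6,"twist": 0}], claw=0.9, grip_force=30)

```text
t: 30.8
eef_pos: [0.5412, 0.1633, 0.2428]
ee_rot: [-3.141, -0.001, -0.261]
force: [0.9, 0.7, -0.8]
width: 0.0791
gripper_force: 0.0
```

Run:
```python
from h import *
a=grab_frame("side");c=grab_frame("wrist");s=get_state();print(s["t"],s["eef_pos"],s["width"],s["qd"].round(3))
u=cv2.resize(a[200:330,230:460],None,fx=2.3,fy=2.3);v=cv2.resize(c,(400,300));o=np.zeros((300,930,3),np.uint8)
o[:299,:529]=u[:299];o[:,530:]=v;cv2.imwrite("pics/end.png",cv2.resize(o[:,:,::-1],(790,255)))
```

```text
30.9 [0.54393656 0.16452169 0.24692524] 0.07882895137253225 [ 0.     0.039 -0.084 -0.031  0.069  0.   ]
```

View pics/end.png

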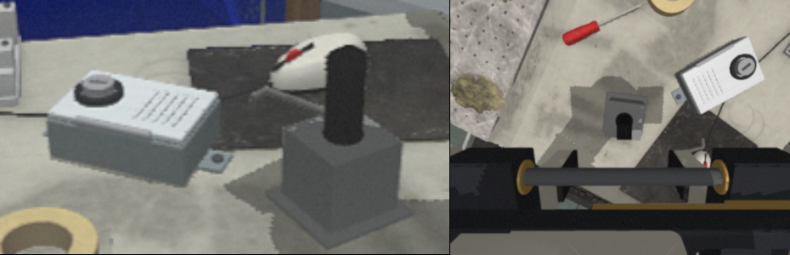

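The picture shows the driver upright and seated in its stand, at (345,95), and the head up at (97,85). The gripper is clear, so I'm handing in.

```bash
python3 -c "
from station import *
print(job_done())"
```

```text
the job is handed in; nothing more can be done
None
```

I turned the fastener clockwise to about 1.04 rad by the camera, with the head sprung back up, put the screwdriver back upright in its stand, and handed the job in at about 31 s; no verdict was returned.

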